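# Push the clamp knob onto its square spindle until it clicks

## Task

Pick up the knob that stands on the orange pad and fit its square socket onto the upright square spindle of the board clamp: turn it on the spindle by feel until it drops over the square, then push it down until the spring ball clicks and its foot rests flush on the clamp. Be gentle: never load the clamp with more than 60 N, pressing and sideways wedging together; leave the other loose parts on the board where they are, and let go of the knob at the end.

Things in the scene. Friction and masses are not known exactly. Their poses are not given: they have to be found in the camera images.
- knob: loose push-on knob, 0.11 to 0.23 kg, 52 mm tall, upright on the orange pad: round aluminium head (36 mm diameter, 27 to 52 mm above the foot) on a square steel sleeve 26 x 26 mm. Origin at the centre of the foot, z up, x and y square to the sleeve's sides
- knob_head (a point): point on the knob's axis 40 mm above its foot, in the middle of the round head: grip here, from above with the fingers either side of the head
- knob_mouth (a point): centre of the mouth of the square hole in the knob's foot: hole 13.6 mm wide, 27 mm deep, sides parallel to the sleeve's, with a 2 mm 45-degree bevel round the mouth and a dimple in each inner wall, centred 12 mm above the foot
- clamp: clamp fixed on the blue board (board top 18 mm above the table): steel foot 85 x 85 x 8 mm, grey block 56 x 56 mm up to 30 mm, round boss 38 mm diameter up to 35 mm (its flat top is the shoulder), an upright square spindle in its middle. Origin at the centre of its underside, z up, its small toe to +x
- seat (a point): centre of the shoulder, on the spindle's axis, 35 mm above the clamp's underside: the knob's mouth comes here when home. A spring ball in one spindle face, 12 mm up: the knob slides on freely until its foot is 13 mm above this point, then it needs about 5 to 10 N; from 4 mm above, the ball snaps into the dimple and the knob goes home onto the rigid shoulder
- spindle_tip (a point): centre of the top of the upright square spindle, 12 mm wide, 24 mm tall above the seat, stiff (turns only above 1.2 N m). It stands at an unknown angle, not reported, at least 14 degrees out of square with the clamp's block; the knob fits every 90 degrees, within about 7 degrees, and otherwise stops with its bevel on the spindle's top (mouth level with or up to 3 mm below it)
- pad: fixed orange silicone pad 120 x 120 x 12 mm with a small tab, on which the knob stands; origin at the centre of its underside
- socket_a: bystander: loose amber chip test socket 42 x 34 x 22 mm, origin at the centre of its underside; leave alone
- socket_b: bystander: loose grey chip test socket 42 x 34 x 22 mm, origin at the centre of its underside; leave alone
- nut: bystander: loose plain steel disc 28 mm diameter, 16 mm tall, origin at the centre of its underside; leave alone
There are look-alikes about, which are no part of the job. Of the things like the knob, leave any that is green or pink; of the rest the smaller one is meant.

How it is judged (in metres and radians):
On the way, in this order (a step that is already met when the one before it is completed fails the run):
1. the knob is held in the fingers and lifted clear of the pad, its foot more than 25 mm above the pad's underside (z of knob_mouth in the frame of pad above 0.025 m and contact force between the fingers and knob above 1 N), for 0.1 s.
2. the knob's hole has been turned to match and has dropped over the spindle (mouth within 3 mm of the axis and less than 20 mm above the seat) (horizontal distance between knob_mouth and seat below 0.003 m and z of knob_mouth in the frame of seat below 0.02 m), for 0.1 s.
At the end, for the whole second after the job is handed in: the knob is on the spindle, clicked home: its mouth within 2 mm of the seat sideways and less than 2 mm above it, upright within 0.06 rad, at rest and released (horizontal distance between knob_mouth and seat below 0.002 m and z of knob_mouth in the frame of seat below 0.002 m and angle between knob's own z axis and vertical below 0.06 rad and linear speed of knob below 0.01 m/s and contact force between the fingers and knob below 0.2 N); the robot touches nothing.
It fails at once if the knob or the robot loads the clamp with more than 60 N (contact force between any of knob, the arm, the fingers and clamp above 60 N).
It fails at once if a bystander is moved by more than 15 mm (distance of any of socket_a, socket_b, nut from where it was at the start of the episode above 0.015 m).
It also fails if it takes over 62 s, if anything falls off the work surface, if the arm or the gripper's body presses on something with over 40 N, if the wrist force passes 120 N, or if a joint passes its speed limit or range.

## Robot

A 7-joint arm with a two-finger parallel gripper is mounted at the origin on the work surface. World frame = base frame: x ahead of the robot, y to its left, z up, the work surface at z = 0. Lengths are in mm, angles in rad, forces in N, time in s.
With the tool pointing down it reaches from about 400 to 900 mm from the base axis. Payload 5.6 kg.
Tool frame: the origin (TCP) lies midway between the tips of the shut fingers; the grasp point (between the pads) lies 19 mm behind it; x points along the fingers, y is the direction in which the jaws open and shut, and the axes are right-handed (so a half turn about x gives the same grasp; the last joint's range is limited). The gripper opens to 92 mm and grips with 3 to 60 N. Pads are 20 mm wide; open, the fingers measure 128 mm over their backs; the gripper's body (75 mm by 189 mm) begins 69 mm behind the grasp point.
Start: joints at [-1.282, 0.468, -0.012, 1.603, 0.006, 1.071, -0.056], TCP at [211.777, 614.541, 176.892] pointing down, gripper open.
Joint ranges: [-2.53, 2.53], [-0.31, 2.02], [-1.57, 1.55], [0.28, 2.44], [-1.29, 4.43], [0.15, 1.84], [-2.92, 2.92]. Speed limits (rad/s): [2.57, 2.57, 3.14, 3.14, 3.14, 3.14, 3.14].

## Interface

Orientations are given as a rotation vector (axis times angle).
In Python, from cell import robot, grip, kin, viewer gives the robot as it stands. Calls block until the motion is done:
- robot.movep(position, orientation): joint-space move of the TCP to a pose.
- robot.servo_line(position, feed=150, rotation=None): straight line of the TCP; rotation=None keeps the orientation; feed is the mean speed in mm/s.
- robot.goto_joints(angles): joint-space move.
- grip(opening, newtons=None): opening from 0.0 (shut) to 1.0 (fully open); newtons is the grip in N (None keeps the last); returns when the fingers have stopped.
- robot.hold(seconds).
- kin.ik(position, orientation): joint angles nearest the present ones, or None.
- robot.observe(): the state.
- viewer.read_camera(name): name is "side" or "top"; returns the picture (400x640x3 uint8, red, green, blue); there is no depth.
- viewer.camera_info(name): a dict with "camera_matrix" (3x3 intrinsics, pixels), "k1" (the pictures are not rectified: a ray, as slopes to the right and down, at radius r is drawn at 1 + k1 r^2 times it, then the intrinsics apply), "R" (3x3) and "t" (3): a world point X has camera coordinates R X + t. Camera axes: x right, y down, z forward; pixel columns grow to the right and rows downward; lengths in mm; the calibration is good to about 2 mm. A picture is of the moment at which its call begins. camera_info takes no time and is no camera call.
A pose or a line that the arm cannot do raises robot.IKError and nothing moves.
- robot.job_done(): hands the job in, once; it reports no verdict.
Trained networks look in the newest picture that a camera, given by its name, has taken for a name from the list of things; names that differ only in an ending like _2 or _b are one class to them, and where a whole thing is asked for, a point or a joint stands for the part that bears it (a point fixed in the world has none). Each returns a list of dicts, best first, with "confidence" (0 to 1); they miss things now and then, are a little off and sometimes report something else, mostly with a low value. They report only what shows in the picture. A call takes as long as a camera call. They do not tell look-alikes from the thing itself.
- viewer.silhouettes(name, camera): "mask" (400x640 bool, what is visible of it).
- viewer.pinpoint(name, camera): "at" ([x, y, z] in mm, in the coordinates of the camera as it stood for that picture, good to about 4 mm: a listed point, or the origin of a listed thing).
The state is a dict: "t": time; "joints": joint angles; "joint_velocities": joint speeds; "joint_torque": joint torques, N m; "tcp_pos": TCP position; "tcp_rot": TCP orientation; "contact_force": force on the tool from outside, world axes, zero at the start; "wrist_torque": the same for the moment, N m; "grip_width": opening from 0.0 (shut) to 1.0 (fully open).
Only numpy, scipy, OpenCV 4.12 (cv2) and the standard library are available. Lean on these libraries where they do the work, as an engineer would, in place of code of your own. Each camera call takes 0.05 s, during which the arm holds its last target.

## Working session

There is one attempt and no reset: what is moved stays moved. The work goes in short steps, each a Python script; the robot and the scene stay as the last script left them, time stands still between calls to the robot, and variables do not carry over. Pictures are saved under pics/ and viewed, and the job is handed in when it is done.

```bash
mkdir -p pics && ls && python3 - <<'E'
from cell import robot, grip, kin, viewer
import cv2
o=robot.observe();print(o)
for n in("top","side"):
    im=viewer.read_camera(n);cv2.imwrite(f"pics/{n}0.png",im[:,:,::-1])
    i=viewer.camera_info(n);print(n,i)
    for th in("knob","clamp","knob_head","knob_mouth","spindle_tip","seat","pad","nut","socket_a"):
        import numpy as np
        for d in viewer.pinpoint(th,n):
            print(th,round(d["confidence"],2),np.round(np.array(i["R"]).T@(np.array(d["at"])-i["t"]),1))
E
```

```text
pics
{'t': 0.0, 'joints': array([-1.28199704,  0.46835925, -0.0115647 ,  1.60361661,  0.00600529,
        1.071389  , -0.05629489]), 'joint_velocities': array([ 7.98120963e-04, -1.71277913e-04,  7.32373055e-04,  2.52373301e-04,
       -6.98910286e-05, -1.98029165e-03, -6.40506882e-04]), 'joint_torque': array([-5.98537517e-04, -5.20557082e+01, -1.26115861e-02, -2.43742400e+01,
       -5.66252251e-02,  1.71885139e-02,  1.50581013e-04]), 'tcp_pos': array([211.62018174, 613.90768187, 175.95492428]), 'tcp_rot': array([ 0.25908847,  1.55520339, -0.2618201 ]), 'contact_force': array([ 0.07571359, -0.14831502, -0.21715787]), 'wrist_torque': array([ 0.01321974,  0.00553196, -0.02091738]), 'grip_width': 0.9986817095203301}
top {'camera_matrix': array([[377.42259181,   0.        , 323.42417252],
       [  0.        , 377.42259181, 194.29076669],
       [  0.        ,   0.        ,   1.        ]]), 'k1': -0.057690230102986885, 'R': array([[ 2.61784724e-02, -9.99657241e-01, -2.96415532e-04],
       [-9.90791316e-01, -2.59068905e-02, -1.32896204e-01],
       [ 1.32842973e-01,  3.77270555e-03, -9.9
[... 1202 characters left out ...]
[590.  519.7  -2.4]
knob 0.56 [430.  537.9  -0. ]
clamp 0.87 [ 595.4 -214.7   17.7]
knob_head 0.84 [431.4 534.9  57.7]
knob_head 0.76 [576.4 237.1  68.8]
knob_head 0.74 [270.2 371.   58.2]
knob_head 0.48 [581.8 516.7  38.9]
knob_head 0.47 [ 596.5 -212.4   14.9]
knob_mouth 0.87 [275.1 373.1   0.6]
knob_mouth 0.64 [586.6 512.9   1. ]
knob_mouth 0.61 [431.6 543.1  -1.4]
knob_mouth 0.49 [573.2 238.3  30.5]
spindle_tip 0.88 [ 595.3 -217.7   74.6]
spindle_tip 0.39 [455.9 -18.3  18.3]
seat 0.64 [ 594.  -213.8   52.3]
seat 0.18 [634.9   8.8  18.7]
pad 0.84 [569.  209.6  23. ]
pad 0.44 [537.4 -15.3  14.4]
nut 0.55 [534.9 -14.4  15.7]
socket_a 0.74 [455.5 -15.3  17.8]
socket_a 0.57 [634.   14.2  17.2]
```

View pics/top0.png

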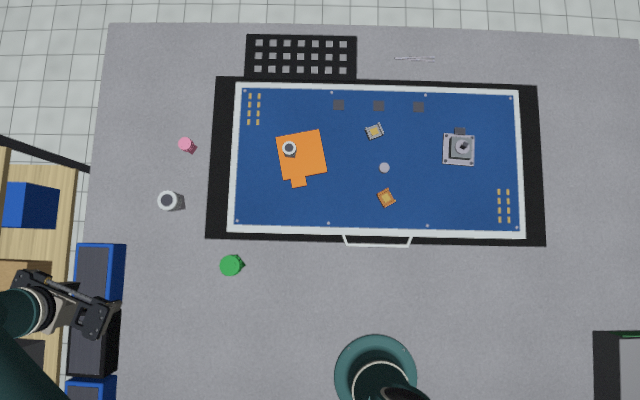

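View pics/side0.png

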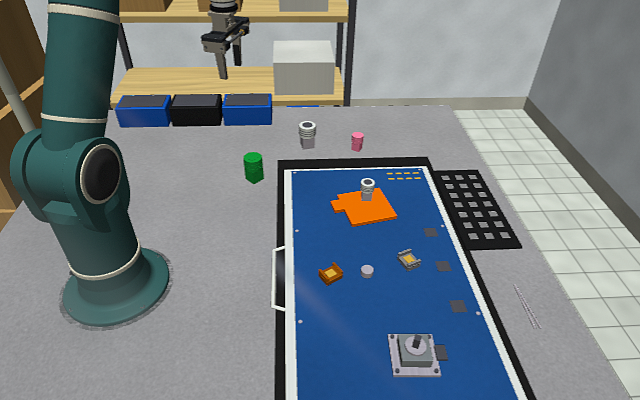

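```bash
python3 - <<'E'
import cv2,numpy as np
from cell import viewer
for n in("top","side"):
    i=viewer.camera_info(n)
    im=cv2.imread(f"pics/{n}0.png")
    out=[]
    for P in ([574,236,50],[595,-216,65]):
        c=i["R"]@np.array(P)+i["t"];s=c[:2]/c[2];s=s*(1+i["k1"]*(s@s))
        K=i["camera_matrix"];u,v=int(K[0,0]*s[0]+K[0,2]),int(K[1,1]*s[1]+K[1,2])
        print(n,u,v)
        u=min(max(u,45),595);v=min(max(v,45),355)
        out.append(cv2.resize(im[v-45:v+45,u-45:u+45],(400,400),interpolation=cv2.INTER_CUBIC))
    cv2.imwrite(f"pics/{n}0c.png",np.hstack(out))
E
```

```text
top 289 149
top 463 145
side 367 191
side 416 341
```

View crops.

The knob on the orange pad is at top pixel (289,148) and side pixel (367,188). The clamp is at (462,147) and (416,345). The green, pink and larger white knobs stand off the board.

View pics/top0c.png

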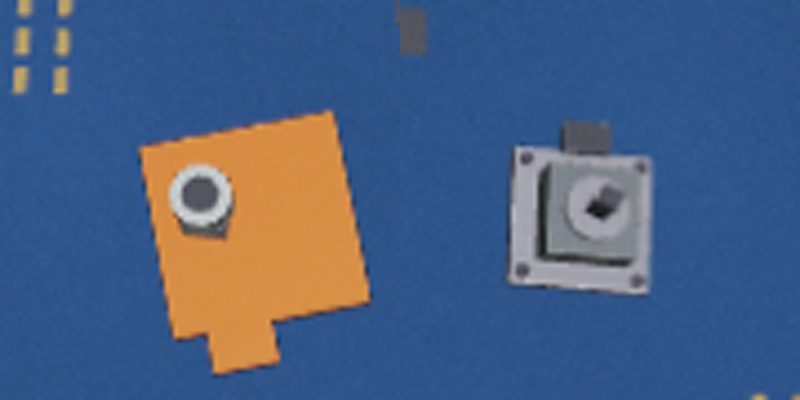

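View pics/side0c.png

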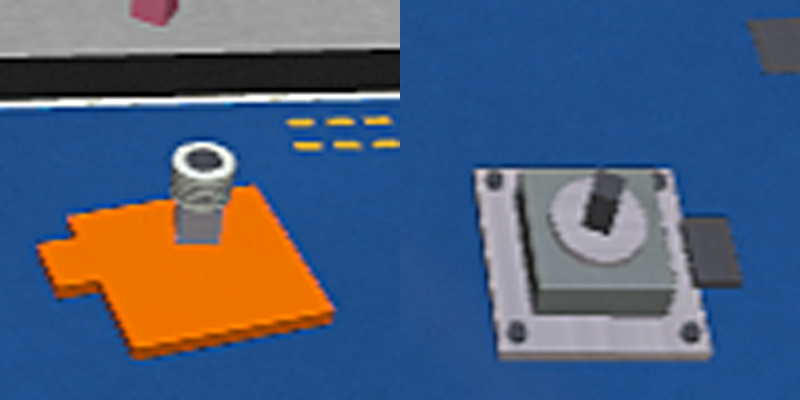

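```bash
cat > h.py <<'E'
import numpy as np, cv2
from cell import robot, grip, kin, viewer
from scipy.spatial.transform import Rotation as Rn
from scipy.optimize import least_squares
def proj(n,P):
    i=viewer.camera_info(n);c=np.atleast_2d(P)@np.array(i["R"]).T+i["t"];s=c[:,:2]/c[:,2:];s=s*(1+i["k1"]*(s**2).sum(1,keepdims=True))
    K=np.array(i["camera_matrix"]);return s*[K[0,0],K[1,1]]+K[:2,2]
def unproj(n,uv,z):
    r=least_squares(lambda p:proj(n,[[p[0],p[1],z]])[0]-uv,[500,0],x_scale=100);return r.x
def tri(uvt,uvs):
    return least_squares(lambda p:np.r_[proj("top",[p])[0]-uvt,proj("side",[p])[0]-uvs],[580,0,50],x_scale=100)
def crop(im,u,v,h,S=400):
    # im BGR; returns crop centred u,v
    M=np.array([[S/(2*h),0,S/2-u*S/(2*h)],[0,S/(2*h),S/2-v*S/(2*h)]])
    return cv2.warpAffine(im,M,(S,S),flags=cv2.INTER_CUBIC),M
def tr(M,p): return np.asarray(p)@M[:,:2].T+M[:,2]
def rot(yaw):
    # tool x down, tool y at angle yaw in world
    x=np.array([0,0,-1.]);y=np.array([np.cos(yaw),np.sin(yaw),0]);z=np.cross(x,y)
    return Rn.from_matrix(np.c_[x,y,z]).as_rotvec()
def circ(c,z,r,n=60):
    a=np.linspace(0,2*np.pi,n);return np.c_[c[0]+r*np.cos(a),c[1]+r*np.sin(a),0*a+z]
def sq(c,z,w,yaw):
    p=np.array([[1,1],[-1,1],[-1,-1],[1,-1],[1,1]])*w/2;R=np.array([[np.cos(yaw),-np.sin(yaw)],[np.sin(yaw),np.cos(yaw)]])
    p=p@R.T+c[:2];return np.c_[p,np.full(5,z)]
def draw(n,im,M,L,col): cv2.polylines(im,[np.round(tr(M,proj(n,L))*8).astype(int)],False,col,1,cv2.LINE_AA,3)
def yaw_now():
    return np.degrees(np.arctan2(*(Rn.from_rotvec(robot.observe()["tcp_rot"]).as_matrix()[:2,1][::-1])))
E
cat > ov.py <<'E'
from h import *
import sys
def overlay(kn,kyaw,cl,cyaw,syaw,out,src="0",kz=30):
    rows=[]
    for n in("top","side"):
        im=cv2.imread(f"pics/{n}{src}.png");row=[]
        u,v=proj(n,[[kn[0],kn[1],kz+26]])[0];a,M=crop(im,u,v,18,300);b=a.copy()
        for L,c in((circ(kn,kz+52,18),(0,0,255)),(circ(kn,kz+27,18),(0,160,255)),(sq(kn,kz,26,kyaw),(0,255,0)),(sq(kn,kz+27,26,kyaw),(255,255,0))):draw(n,b,M,L,c)
        row+=[b]
        u,v=proj(n,[[cl[0],cl[1],58]])[0];a,M=crop(im,u,v,20,300);b=a.copy()
        row+=[a]
        for L,c in((circ(cl,53,19),(0,0,255)),(sq(cl,77,12,syaw),(0,255,0)),(sq(cl,53,12,syaw),(255,255,0)),(sq(cl,48,56,cyaw),(255,0,255))):draw(n,b,M,L,c)
        row+=[b];row=row[:1]+row[1:]
        rows.append(np.hstack(row[:]) )
    cv2.imwrite(out,cv2.resize(np.vstack(rows),(800,533)))
E
python3 - <<'E'
from ov import *
overlay((575.5,235.5),0.0,(595,-216.5),-0.02,np.radians(30),"pics/ov1.png")
E
```

```text
(no output)
```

View pics/ov1.png

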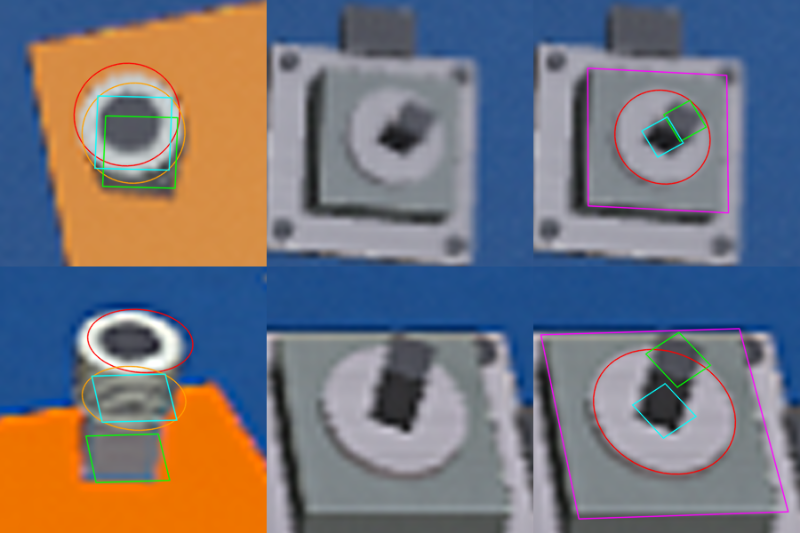

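```bash
python3 - <<'E'
from h import *
rows=[]
for n,kn,cl in(("top",(573.5,233.7),(595.7,-216.5)),("side",(573.2,236.5),(593.7,-215))):
    im=cv2.imread(f"pics/{n}0.png")
    row=[]
    for kd in(-15,0,15):
        u,v=proj(n,[[kn[0],kn[1],48]])[0];b,M=crop(im,u,v,15,200);k=np.radians(kd)
        for L,c in((circ(kn,82,18),(0,0,255)),(sq(kn,30,26,k),(0,255,0))):draw(n,b,M,L,c)
        row.append(b)
    row.append(crop(im,u,v,15,200)[0]);rows.append(np.hstack(row));row=[]
    for sd in(-15,-25,-40):
        k=np.radians(sd);u,v=proj(n,[[cl[0],cl[1],65]])[0];b,M=crop(im,u,v,10,200)
        for L,c in((sq(cl,77,12,k),(0,255,0)),(sq(cl,53,12,k),(255,255,0))):draw(n,b,M,L,c)
        row.append(b)
    row.append(crop(im,u,v,10,200)[0]);rows.append(np.hstack(row))
cv2.imwrite("pics/ov2.png",np.vstack([rows[0],rows[2]]));cv2.imwrite("pics/ov3.png",np.vstack([rows[1],rows[3]]))
E
```

```text
(no output)
```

View pics/ov2.png

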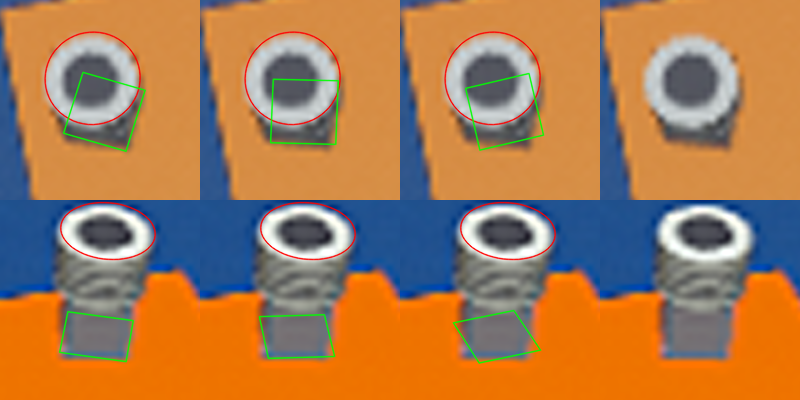

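View pics/ov3.png

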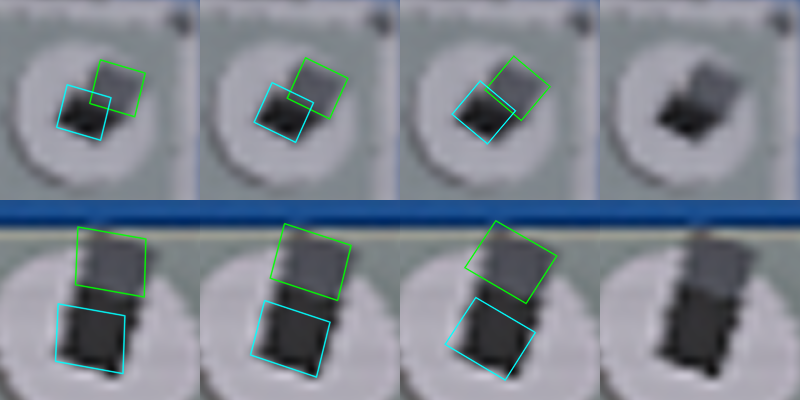

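```bash
python3 - <<'E'
from h import *
print(yaw_now(), np.round(rot(np.radians(yaw_now())),3))
for g in(-3,87,177,-93):
    a=kin.ik([573.4,235,150],rot(np.radians(g)));print(g,None if a is None else np.round(a,2))
    for d in(-22-50,-22,-22+50):
        a=kin.ik([595,-216,110],rot(np.radians(g+d)));print("  ",g+d,None if a is None else np.round(a,2))
E
```

```text
70.98581004031077 [ 0.26   1.555 -0.26 ]
-3 [-0.77  0.46  0.44  1.73 -0.23  1.   -0.3 ]
   -75 [-0.42  0.75  1.08  1.75 -0.74  1.11 -0.4 ]
   -25 [-0.39  0.71  1.01  1.75 -0.68  1.08  0.42]
   25 [-0.35  0.68  0.94  1.75 -0.63  1.05  1.25]
87 [-0.55  0.44  0.14  1.71 -0.07  0.99  1.13]
   15 [-0.36  0.68  0.95  1.75 -0.63  1.05  1.08]
   65 [-0.2   0.59  0.7   1.74 -0.44  0.98  1.8 ]
   115 [-0.11  0.55  0.56  1.73 -0.35  0.96  2.59]
177 [-0.31  0.45 -0.18  1.7   0.09  1.    2.57]
   105 [-0.11  0.55  0.56  1.73 -0.35  0.96  2.42]
   155 [ 1.09  0.98 -1.33  1.65  0.98  1.33  2.29]
   205 [-0.52  0.94  1.34  1.76 -0.97  1.28 -1.63]
-93 [-0.94  0.51  0.68  1.74 -0.37  1.03 -1.75]
   -165 [-0.52  0.94  1.34  1.76 -0.97  1.28 -1.81]
   -115 [-0.44  0.77  1.11  1.75 -0.77  1.12 -1.08]
   -65 [-0.42  0.74  1.07  1.75 -0.73  1.1  -0.24]
```

```bash
python3 - <<'E'
from h import *
r=rot(np.radians(-3))
robot.movep([573.4,235,140],r)
o=robot.observe();print(o["t"],np.round(o["tcp_pos"],1),yaw_now(),o["contact_force"].round(2))
for n in("top","side"):
    im=viewer.read_camera(n)[:,:,::-1];cv2.imwrite(f"pics/{n}1.png",im)
rows=[]
for n in("top","side"):
    im=cv2.imread(f"pics/{n}1.png");u,v=proj(n,[[573.4,235,90]])[0];rows.append(crop(im,u,v,45,400)[0])
cv2.imwrite("pics/c1.png",np.hstack(rows))
E
```

```text
2.9 [572.7 237.1 139.9] -2.8135360486677503 [-0.51 -0.03  0.51]
```

View pics/c1.png

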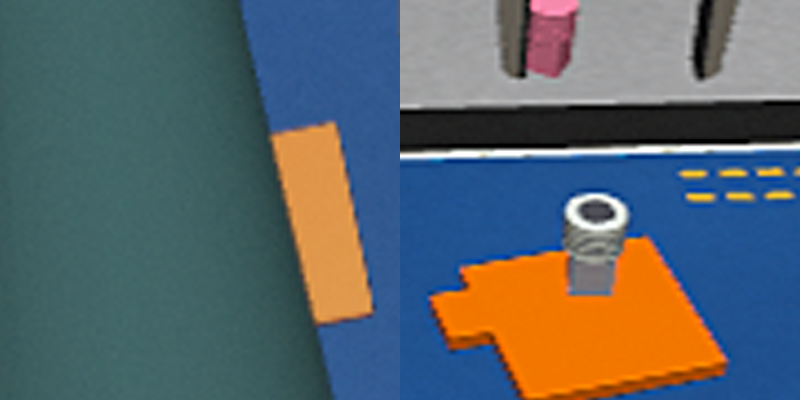

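```bash
python3 - <<'E'
from h import *
r=rot(np.radians(-3))
robot.servo_line([573.4,235,95],100,r)
robot.hold(0.3)
o=robot.observe();print(o["t"],np.round(o["tcp_pos"],2),yaw_now(),o["contact_force"].round(2))
n="side";im=viewer.read_camera(n)[:,:,::-1];cv2.imwrite(f"pics/{n}2.png",im)
u,v=proj(n,[[573.4,235,70]])[0];b,M=crop(np.ascontiguousarray(im),u,v,30,560)
p=o["tcp_pos"];R=Rn.from_rotvec(o["tcp_rot"]).as_matrix();
for s in(-1,1):
    e=p+R[:,1]*46*s
    draw(n,b,M,np.array([e+R[:,2]*10,e-R[:,2]*10]),(0,0,255))
draw(n,b,M,circ((573.2,236.5),82,18),(0,255,0))
cv2.imwrite("pics/c2.png",b)
E
```

```text
3.9 [573.76 235.16  95.59] -3.0013123719141723 [-0.78 -0.31 -1.45]
```

View pics/c2.png

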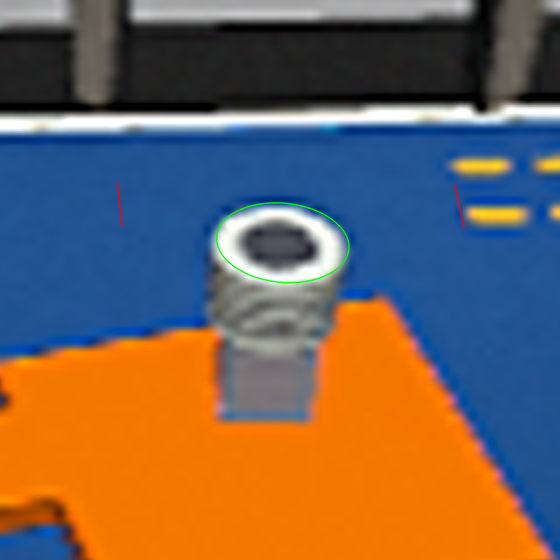

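```bash
python3 - <<'E'
from h import *
grip(0.5,25)
o=robot.observe();print(o["t"],o["grip_width"],np.round(o["tcp_pos"],2),yaw_now(),o["contact_force"].round(2))
n="side";im=viewer.read_camera(n)[:,:,::-1];cv2.imwrite(f"pics/{n}3.png",im)
u,v=proj(n,[[573.4,235,80]])[0];b,M=crop(np.ascontiguousarray(im),u,v,30,560)
p=o["tcp_pos"];R=Rn.from_rotvec(o["tcp_rot"]).as_matrix();
for s in(-1,1):
    e=p+R[:,1]*23*s
    draw(n,b,M,np.array([e+R[:,2]*10,e-R[:,2]*10]),(0,0,255))
draw(n,b,M,circ((573.2,236.5),82,18),(0,255,0))
cv2.imwrite("pics/c3.png",b)
E
```

```text
4.7583 0.5030730177164174 [573.41 234.99  95.01] -3.001228174065144 [-0.21  0.28 -0.3 ]
```

View pics/c3.png

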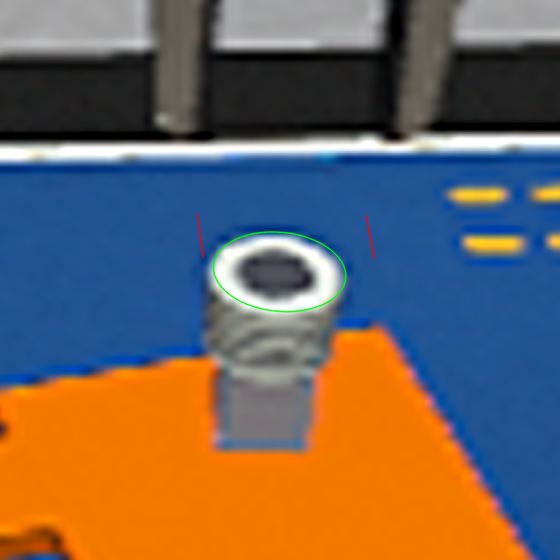

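```bash
python3 - <<'E'
from h import *
p=np.array([211.62,613.9,175.95]);R=Rn.from_rotvec([0.25908847,1.55520339,-0.2618201]).as_matrix()
print(R.round(3))
for n in("top","side"):
    im=cv2.imread(f"pics/{n}0.png");u,v=proj(n,[p])[0];print(n,u,v)
    b,M=crop(im,max(u,60),max(v,60),60,400)
    for s in(-1,1):
        e=p+R[:,1]*46*s
        draw(n,b,M,np.array([e+R[:,2]*10,e-R[:,2]*10]),(0,0,255));draw(n,b,M,np.array([e,e-R[:,0]*50]),(0,255,0))
    cv2.imwrite(f"pics/s{n}.png",b)
a=cv2.imread("pics/stop.png");b=cv2.imread("pics/sside.png");cv2.imwrite("pics/s.png",np.hstack([a,b]))
E
```

```text
[[-0.     0.326  0.945]
 [-0.002  0.945 -0.326]
 [-1.    -0.002  0.   ]]
top 106.84675332434398 292.62559600675854
side 232.8717159172985 83.71313552722087
```

View pics/s.png

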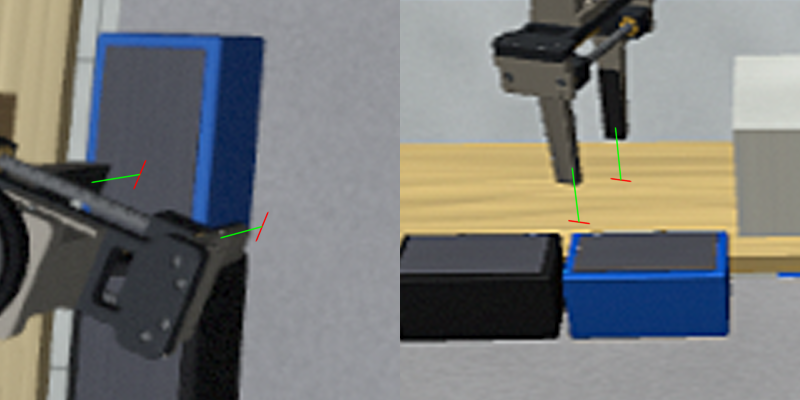

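View pics/side3.png

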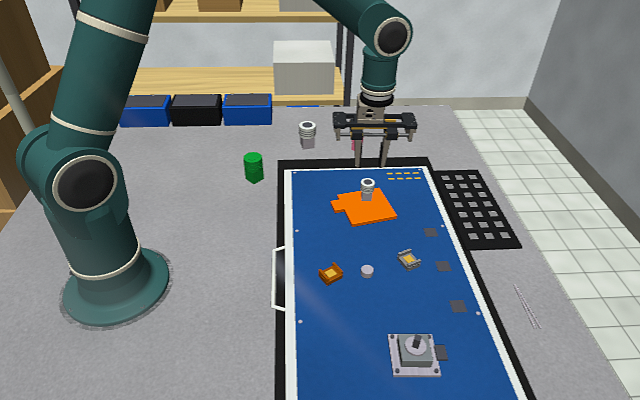

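```bash
python3 - <<'E'
from h import *
p=np.array([211.62,613.9,175.95]);R=Rn.from_rotvec([0.25908847,1.55520339,-0.2618201]).as_matrix()
out=[]
for n,c in(("top",(85,300)),("side",(228,65))):
    im=cv2.imread(f"pics/{n}0.png");b,M=crop(im,*c,32,400)
    for s in(-1,1):
        for d,col in((0,(0,0,255)),(40,(0,255,0))):
            # finger tip outline: inner y 46, outer 64, width 20
            e=p-R[:,0]*d
            L=np.array([e+R[:,1]*s*a+R[:,2]*w for a,w in((46,10),(46,-10),(64,-10),(64,10),(46,10))])
            draw(n,b,M,L,col)
        e=p+[0,48,0]
        L=np.array([e+R[:,1]*s*a+R[:,2]*w for a,w in((46,10),(46,-10),(64,-10),(64,10),(46,10))]);draw(n,b,M,L,(255,255,0))
    out.append(b)
cv2.imwrite("pics/s2.png",np.hstack(out))
E
```

```text
(no output)
```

View pics/s2.png

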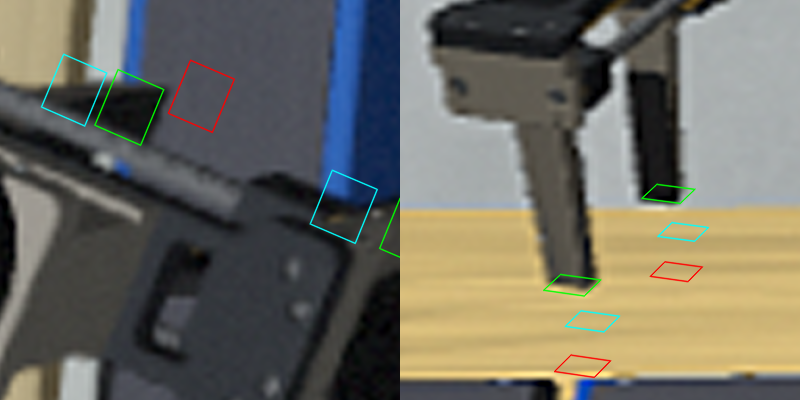

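```bash
cat >> h.py <<'E'
def tips(n,b,M,o,d,half,off=(0,0,0),col=(0,255,0)):
    p=o["tcp_pos"]+np.array(off);R=Rn.from_rotvec(o["tcp_rot"]).as_matrix();e=p-R[:,0]*d
    for s in(-1,1):
        draw(n,b,M,np.array([e+R[:,1]*s*a+R[:,2]*w for a,w in((half,10),(half,-10),(half+18,-10),(half+18,10),(half,10))]),col)
E
python3 - <<'E'
from h import *
o=robot.observe();im=cv2.imread("pics/side3.png");out=[]
for d in(36,40,44):
    u,v=proj("side",[o["tcp_pos"]+[0,0,15]])[0];b,M=crop(im,u,v,22,266)
    tips("side",b,M,o,d,.503*46);out.append(b)
cv2.imwrite("pics/s3.png",np.hstack(out))
E
```

```text
(no output)
```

View pics/s3.png

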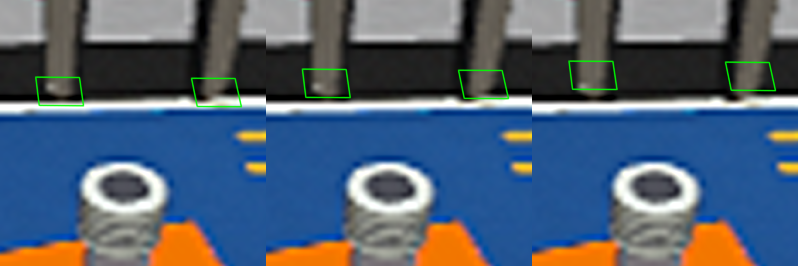

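```bash
python3 - <<'E'
from h import *
r=rot(np.radians(-3));grip(0.8)
robot.servo_line([573.2,235,45],120,r);robot.hold(0.2)
o=robot.observe();print(o["t"],o["grip_width"],np.round(o["tcp_pos"],2),o["contact_force"].round(2))
im=np.ascontiguousarray(viewer.read_camera("side")[:,:,::-1]);cv2.imwrite("pics/side4.png",im)
out=[]
u,v=proj("side",[o["tcp_pos"]+[0,0,15]])[0];b,M=crop(im,u,v,25,400);out.append(b.copy())
tips("side",b,M,o,39,.8*46);draw("side",b,M,circ((573.2,236.5),82,18),(0,0,255));out.append(b)
cv2.imwrite("pics/c4.png",np.hstack(out))
E
```

```text
6.15 0.7966480334732351 [573.89 235.26  45.93] [-0.16  0.17 -0.11]
```

View pics/c4.png

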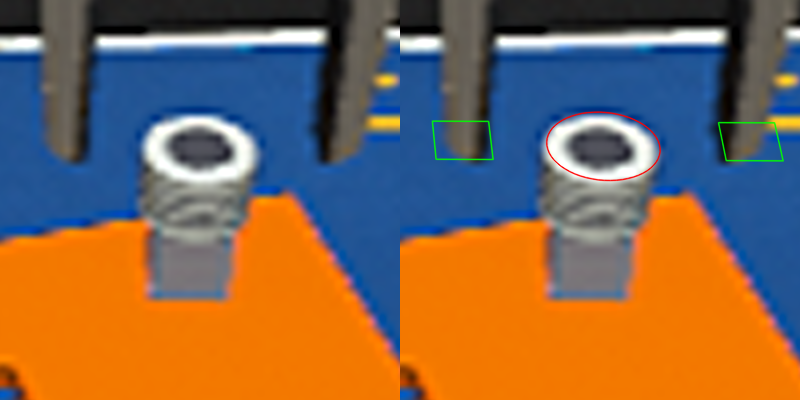

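```bash
python3 - <<'E'
from h import *
r=rot(np.radians(-3))
robot.servo_line([572.2,236,12],80,r);robot.hold(0.15)
o=robot.observe();print(o["t"],o["grip_width"],np.round(o["tcp_pos"],2),o["contact_force"].round(2))
im=np.ascontiguousarray(viewer.read_camera("side")[:,:,::-1]);cv2.imwrite("pics/side5.png",im)
out=[]
u,v=proj("side",[o["tcp_pos"]+[0,0,40]])[0];b,M=crop(im,u,v,25,400);out.append(b.copy())
tips("side",b,M,o,39,.8*46);draw("side",b,M,circ((573.2,236.5),82,18),(0,0,255));out.append(b)
cv2.imwrite("pics/c5.png",np.hstack(out))
E
```

```text
6.9167 0.7990122545501703 [572.63 236.08  12.39] [ 0.13  0.12 -0.21]
```

View pics/c5.png

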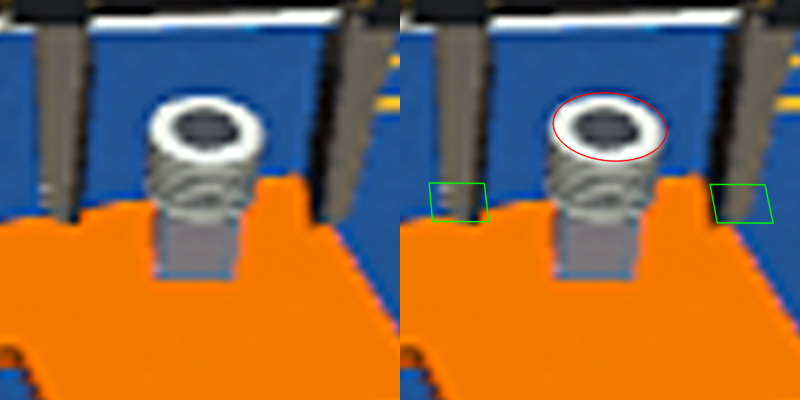

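```bash
python3 - <<'E'
from h import *
r=rot(np.radians(-3))
grip(0.0,40)
o=robot.observe();print(o["t"],o["grip_width"],np.round(o["tcp_pos"],2),o["contact_force"].round(2))
robot.servo_line([572.2,236,110],150,r);robot.hold(0.3)
o=robot.observe();print(o["t"],o["grip_width"],np.round(o["tcp_pos"],2),o["contact_force"].round(2),o["wrist_torque"].round(3))
im=np.ascontiguousarray(viewer.read_camera("side")[:,:,::-1]);cv2.imwrite("pics/side6.png",im)
out=[]
u,v=proj("side",[o["tcp_pos"]+[0,0,40]])[0];b,M=crop(im,u,v,25,400);out.append(b.copy())
tips("side",b,M,o,39,18);fz=o["tcp_pos"][2]+39-21;c=o["tcp_pos"];draw("side",b,M,circ(c,fz+52,18),(0,0,255));draw("side",b,M,sq(c,fz,26,np.radians(-3)),(255,255,0));out.append(b)
cv2.imwrite("pics/c6.png",np.hstack(out))
E
```

```text
7.6333 0.3829871198899845 [572.64 236.04  12.17] [1.54 1.5  0.45]
8.7333 0.38499682143893277 [571.85 235.73 109.21] [ 0.14  0.32 -2.19] [-0.085  0.066 -0.025]
```

View pics/c6.png

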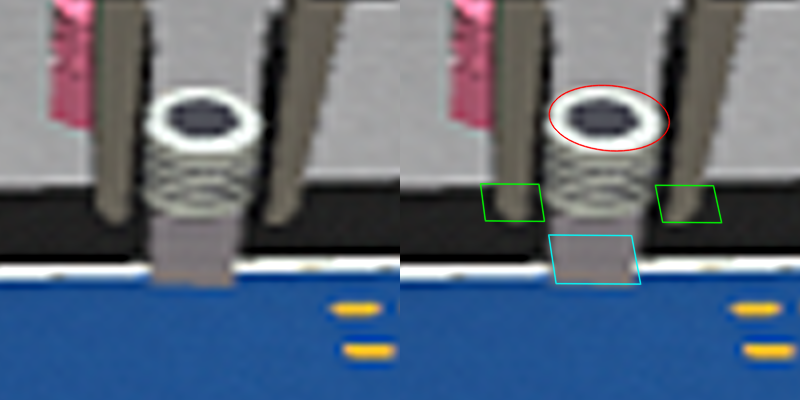

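```bash
cat > look.py <<'E'
from h import *
def look(tag,yk=0,cl=(593.7,-215),h=22):
    o=robot.observe();out=[]
    print(o["t"],np.round(o["tcp_pos"],2),round(yaw_now(),2),o["contact_force"].round(2),o["wrist_torque"].round(3))
    for n in("top","side"):
        im=np.ascontiguousarray(viewer.read_camera(n)[:,:,::-1]);cv2.imwrite(f"pics/{n}{tag}.png",im)
        c=o["tcp_pos"];fz=c[2]+18;u,v=proj(n,[[c[0],c[1],fz+5]])[0];b,M=crop(im,u,v,h,400)
        a=b.copy()
        if n=="side":
            draw(n,b,M,circ(c,fz+52,18),(0,0,255));draw(n,b,M,sq(c,fz,26,np.radians(yaw_now()+yk)),(255,255,0));draw(n,b,M,circ(cl,53,19),(0,255,0))
            draw(n,b,M,sq(cl,77,12,np.radians(-25)),(0,255,0))
            out+=[a,b]
        else: cv2.imwrite(f"pics/t{tag}.png",a)
    cv2.imwrite(f"pics/c{tag}.png",np.hstack(out))
E
python3 - <<'E'
from look import *
r=rot(np.radians(-25))
robot.movep([594.9,-215,110],r)
robot.servo_line([594.9,-215,72],60,r);robot.hold(0.4)
look("7")
E
```

```text
11.625 [ 595.02 -215.     72.21] -25.0 [ 0.32 -0.73 -2.23] [-0.08  0.12  0.  ]
```

View pics/c7.png

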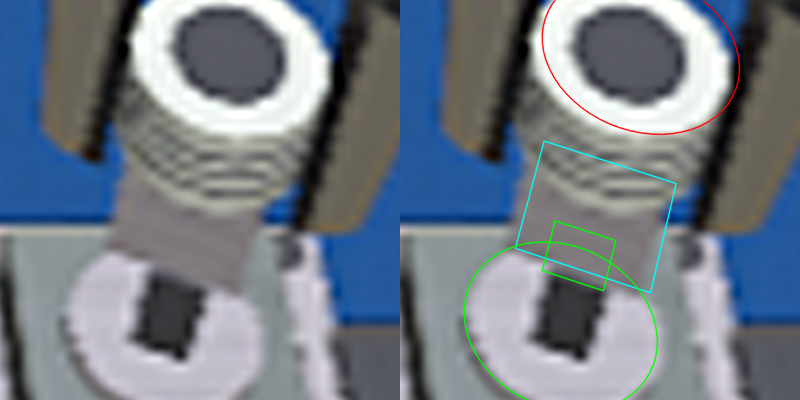

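View pics/t7.png

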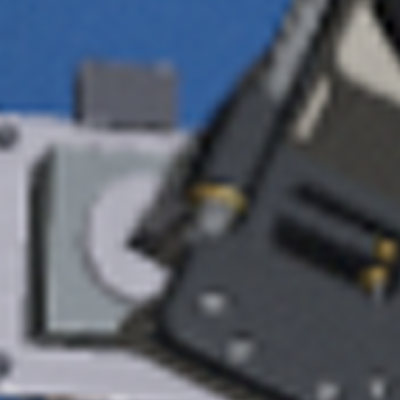

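```bash
cat >> look.py <<'E'
def descend(x,y,yaw,z0,z1,step,fmax,feed=25,lat=15,F0=np.array([0.3,-0.7,-2.2])):
    r=rot(np.radians(yaw));z=z0;log=[]
    while z>z1+1e-6:
        z=max(z-step,z1);robot.servo_line([x,y,z],feed,r)
        o=robot.observe();f=o["contact_force"]-F0;log.append((round(z,1),*o["tcp_pos"].round(1),*f.round(1),o["wrist_torque"].round(2).tolist()))
        if f[2]>fmax or np.hypot(f[0],f[1])>lat:break
    for l in log[-6:]:print(*l)
    print("t",o["t"]);return z,f
E
python3 - <<'E'
from look import *
robot.servo_line([596,-216,66],40,rot(np.radians(-26)));robot.hold(.2)
o=robot.observe();print(o["t"],o["tcp_pos"].round(2),o["contact_force"].round(2),o["wrist_torque"].round(3))
z,f=descend(596,-216,-26,66,51,1,6)
robot.hold(.1);look("8",cl=(594.2,-216))
E
```

```text
12.2333 [ 596.03 -216.09   66.02] [ 0.13  0.18 -1.22] [-0.04   0.104 -0.036]
56 596.0 -215.8 55.9 0.4 1.4 0.4 [0.07, 0.05, -0.01]
55 596.0 -215.8 54.9 0.9 1.7 -0.1 [0.13, -0.04, 0.02]
54 596.0 -215.8 53.9 0.0 1.8 0.9 [0.17, -0.05, 0.02]
53 596.0 -215.9 52.9 0.6 2.0 0.4 [0.26, -0.1, 0.04]
52 596.0 -215.9 51.9 1.4 2.8 -1.0 [0.35, -0.13, -0.02]
51 596.0 -215.9 50.9 1.4 1.7 -0.4 [0.23, -0.14, 0.06]
t 15.9833
16.0833 [ 596.01 -215.89   50.93] -26.0 [ 1.75  1.26 -1.75] [ 0.236 -0.139 -0.026]
```

View pics/c8.png

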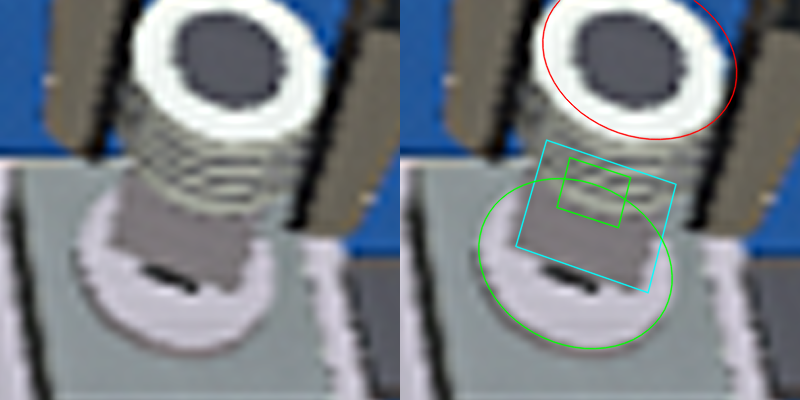

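```bash
sed -i 's/log\[-6:\]/log/' look.py && python3 - <<'E'
from look import *
z,f=descend(596,-216,-26,51,38,1,22,feed=30)
look("9",cl=(594.2,-216))
E
```

```text
50 596.0 -215.9 50.0 0.9 2.2 0.6 [0.31, -0.21, 0.01]
49 596.0 -215.9 49.0 0.6 1.9 0.4 [0.34, -0.23, -0.03]
48 596.3 -215.9 48.2 1.2 2.5 1.6 [0.39, -0.29, -0.0]
47 596.7 -215.5 47.2 1.4 3.5 2.3 [0.74, -0.58, 0.05]
46 596.6 -215.3 45.9 3.2 4.6 1.9 [0.93, -0.83, -0.05]
45 596.2 -214.9 44.4 3.8 4.9 0.5 [1.02, -0.8, 0.02]
44 596.0 -214.8 43.3 3.2 5.7 -0.1 [1.05, -0.79, -0.03]
43 596.0 -214.8 42.2 3.5 4.3 -0.2 [1.01, -0.82, -0.02]
42 595.9 -214.7 41.2 3.3 5.8 -1.0 [1.12, -0.76, -0.04]
41 595.9 -214.7 40.1 3.8 4.7 0.9 [0.99, -0.82, 0.02]
40 595.7 -214.7 39.0 4.5 6.1 -2.2 [0.97, -0.8, 0.04]
39 595.6 -214.9 37.8 3.3 4.0 -3.2 [0.78, -0.83, -0.01]
38 595.3 -215.5 37.0 1.9 5.0 -5.8 [0.74, -0.65, 0.01]
t 19.4333
19.4333 [ 595.29 -215.53   36.97] -25.99 [ 2.23  4.31 -7.97] [ 0.738 -0.653  0.013]
```

View pics/c9.png

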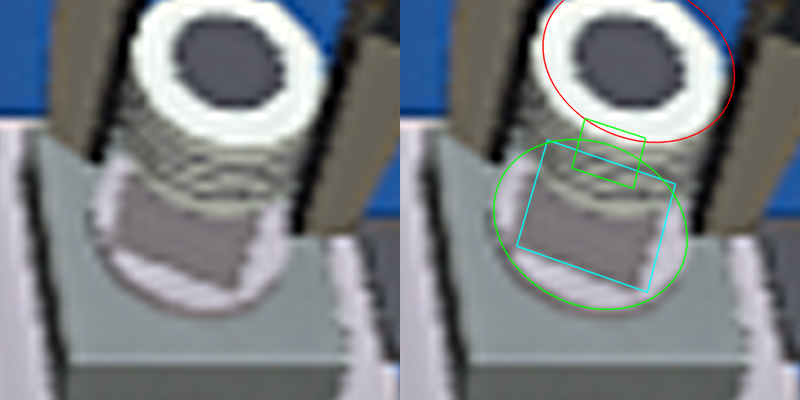

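```bash
python3 - <<'E'
from look import *
z,f=descend(596,-216,-26,38,31,0.5,18,feed=20)
look("10",cl=(594.2,-216))
E
```

```text
37.5 595.4 -215.6 37.1 0.8 5.7 -5.5 [0.9, -0.39, 0.03]
37.0 595.6 -215.7 36.8 1.2 5.0 -4.3 [1.06, -0.23, 0.0]
36.5 596.0 -216.0 36.5 1.0 4.5 -3.2 [0.97, -0.23, 0.02]
36.0 596.4 -216.2 36.3 1.1 4.5 -2.1 [1.0, -0.28, 0.06]
35.5 596.5 -216.3 35.9 1.5 5.4 0.7 [0.85, -0.34, 0.01]
35.0 596.6 -216.3 35.4 2.4 4.8 2.7 [0.86, -0.52, 0.03]
34.5 596.6 -216.2 35.2 1.4 4.6 6.2 [0.91, -0.35, 0.02]
34.0 596.6 -216.2 35.1 0.9 5.4 10.1 [1.04, -0.06, 0.03]
33.5 596.7 -216.2 35.0 -0.7 5.9 12.6 [1.25, 0.21, 0.05]
33.0 596.7 -216.2 35.0 -0.8 6.4 16.1 [1.35, 0.53, -0.02]
32.5 596.8 -216.2 35.0 -2.5 6.8 19.5 [1.5, 0.8, -0.03]
t 22.2833
22.2833 [ 596.77 -216.2    34.97] -26.0 [-2.22  6.06 17.29] [ 1.501  0.798 -0.032]
```

View pics/c10.png

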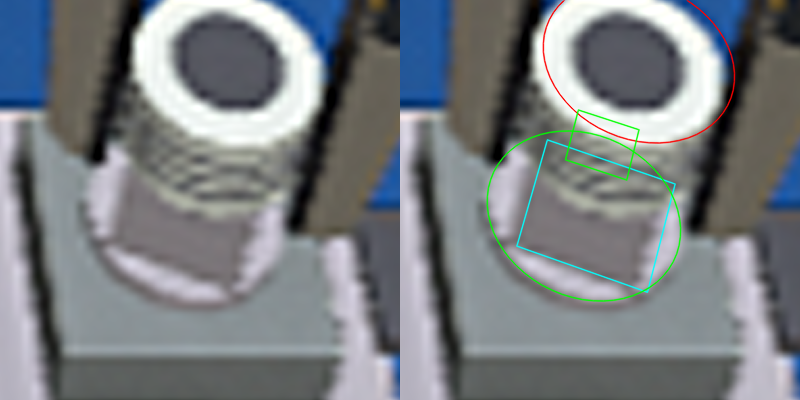

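```bash
python3 - <<'E'
from look import *
r=rot(np.radians(-26))
robot.servo_line([596.4,-216.3,34.5],20,r);robot.hold(.1)
o=robot.observe();print(o["tcp_pos"].round(1),o["contact_force"].round(1))
grip(0.9);robot.hold(.2)
o=robot.observe();print(o["t"],o["grip_width"],o["contact_force"].round(1),o["wrist_torque"].round(2))
robot.servo_line([596.4,-216.3,160],120,r)
robot.movep([450,100,250],r);robot.hold(.3)
o=robot.observe();print(o["t"],o["contact_force"].round(1))
out=[]
for n,kn in(("top",(595.7,-216.5)),("side",(594.2,-216))):
    im=np.ascontiguousarray(viewer.read_camera(n)[:,:,::-1]);cv2.imwrite(f"pics/{n}11.png",im)
    u,v=proj(n,[[*kn,75]])[0];b,M=crop(im,u,v,22,400);out.append(b.copy())
    for L,c in((circ(kn,105,18),(0,0,255)),(sq(kn,53,26,np.radians(-26)),(255,255,0)),(circ(kn,53,19),(0,255,0))):draw(n,b,M,L,c)
    out.append(b)
    i=viewer.camera_info(n)
    for th in("knob_mouth","seat","knob_head"):
        for d in viewer.pinpoint(th,n):print(n,th,round(d["confidence"],2),np.round(np.array(i["R"]).T@(np.array(d["at"])-i["t"]),1))
cv2.imwrite("pics/c11.png",cv2.resize(np.vstack([np.hstack(out[:2]),np.hstack(out[2:])]),(600,600)))
E
```

```text
[ 596.7 -216.2   35.1] [0.1 3.9 8.4]
23.7583 0.8979133954490833 [0.4 0.5 0.9] [-0.06  0.14  0.02]
26.6083 [ 0.8 -0.2 -0.4]
top knob_mouth 0.78 [581.4 511.6  -1.7]
top knob_mouth 0.69 [ 596.1 -218.9   49.1]
top knob_mouth 0.59 [433.2 538.8  -2. ]
top seat 0.95 [ 598.1 -214.9   51.4]
top knob_head 0.82 [ 598.8 -219.9   93.1]
top knob_head 0.78 [279.  364.4  56.1]
top knob_head 0.64 [428.8 538.   55.4]
top knob_head 0.47 [581.7 513.2  41.8]
side knob_mouth 0.93 [ 597.3 -214.3   55.8]
side knob_mouth 0.67 [274.5 371.8   0.8]
side knob_mouth 0.62 [4.319e+02 5.454e+02 5.000e-01]
side knob_mouth 0.6 [584.5 516.5  -3.7]
side seat 0.85 [ 592.3 -215.6   53. ]
side knob_head 0.74 [ 597.8 -215.7   89.6]
side knob_head 0.72 [429.9 537.8  57.4]
side knob_head 0.7 [585.1 515.5  40.9]
side knob_head 0.57 [272.9 369.1  56.6]
side knob_head 0.41 [ 599.7 -215.9   53.2]
side knob_head 0.23 [456.7 -17.9  17.9]
```

View pics/c11.png

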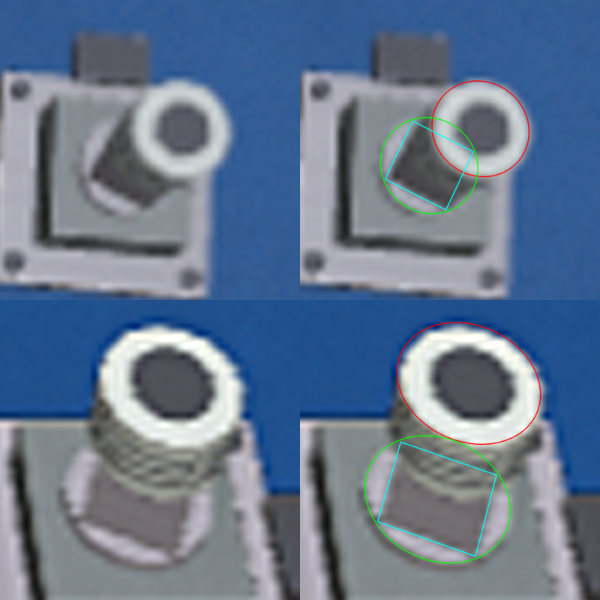

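View pics/side11.png

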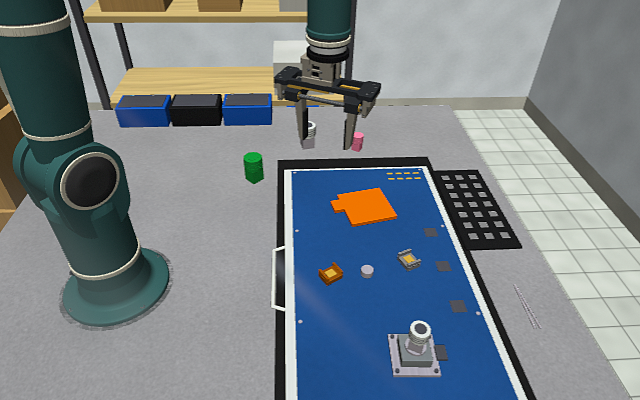

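```bash
python3 - <<'E'
from cell import robot
robot.job_done()
E
```

```text
the job is handed in; nothing more can be done
```

The knob is seated on the clamp spindle and released, and I handed the job in after about 27 s. The interface gives no verdict.

**How it went:**
- I gripped the knob by its head, lifted it off the orange pad and carried it to the clamp.
- I read the spindle's angle from the pictures as about −25°, modulo 90°, and turned the knob to match. At −26° it dropped over the square on the first descent, so I didn't need to search by turning.
- I pushed it past the spring ball until it reached a rigid stop at the height expected for home. The highest force I measured was about 20 N, against the 60 N limit.
- I then opened the fingers and moved clear.

**Last checks:** In both cameras the knob matches the model of it upright and flush on the shoulder. The tool force is near zero, and the sockets and the disc look unmoved.

**What disagreed:**
- **Fingertips:** They showed about 39 mm behind the reported TCP in both cameras. I allowed for this, and the contact height bore it out.
- **Cameras:** The two differed by 1–2 mm sideways, which is within the stated calibration. The networks' final positions for the knob's mouth and the seat differed by a few mm (up to about 5 mm in the side camera). I relied on the overlays and the measured force instead.
- **Snap:** As the ball snapped in, I saw a brief downward pull of about 6 N on the tool.

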